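# Rotate the paste jars into the use rack

### The arm

A 7-joint arm with a two-finger parallel gripper is mounted at the origin on the work surface. World frame = base frame: x ahead of the robot, y to its left, z up, the work surface at z = 0. Lengths are in m, angles in rad, forces in N, time in s.
With the tool pointing down it reaches from about 0.35 to 0.9 m from the base axis. Payload 7.2 kg.
Tool frame: the origin (TCP) lies at the very end of the fingers, on their centre line; the grasp point (between the pads) lies 19 mm behind it; z points along the fingers, y is the line along which they close (so a half turn about z gives the same grasp; the last joint's range is limited). The gripper opens to 88 mm and grips with 3 to 60 N. Pads are 20 mm wide; open, the fingers measure 115 mm over their backs; the gripper's body (75 mm by 178 mm) begins 61 mm behind the grasp point.
Start: joints at [-1.31, 0.411, -0.013, 1.596, 0.006, 1.134, -0.082], TCP at [0.202, 0.592, 0.223] pointing down, gripper open.
Joint ranges: [-2.95, 2.95], [-0.29, 1.99], [-1.47, 1.44], [0.14, 2.54], [-1.03, 4.17], [0.13, 1.85], [-2.86, 2.86]. Speed limits (rad/s): [2.39, 2.39, 3.01, 3.01, 3.14, 3.14, 3.14].

### API

Orientations are given as a unit quaternion [w, x, y, z].
In Python, from plant import sensors, viewer, bot gives the robot as it stands.
- The arm moves only by the tool drive_tool, never from a script. Its argument "increments" is a list that holds one entry, the list of rows, each a list of 6 numbers: the shift along the tool's x, y, z in cm, then the turn, a rotation vector about the tool's x, y, z in rad. A call has 1 to 8 rows; each row is the pose to reach, as a shift and turn from the pose commanded when the call began, along the tool's axes at that moment; what a row does not reach only later rows make up. A row lasts 1/8 s, in which the tool goes at most 62.5 mm and 10.7 degrees, less where a joint would pass 70% of its speed; a pose out of reach is approached as far as the arm can. A call with a gripper value outside its range is refused whole. "jaw" is the finger opening in cm, from 0 to 8.78, set as the call begins (left out, the last holds). The fingers move at their own pace and stop on an object; the grip force is fixed at half the most. Time passes only in rows, so rows that repeat a pose let the fingers close. It gives the time, the measured TCP pose, the force, the opening and the grip force at its end, in the units of the state.
- sensors.get_state(): the state, without advancing time (a new reading comes with each control period).
- viewer.snapshot(name): name is "side" or "top" or "wrist"; returns a dict with "pixels" (480x640x3 uint8, red, green, blue), "depth" (480x640 float32, m along the optical axis (not along the pixel's ray), 0 where there is no reading), "intrinsics" (3x3 intrinsics, pixels), "k1" (the pictures are not rectified: a ray, as slopes to the right and down, at radius r is drawn at 1 + k1 r^2 times it, then the intrinsics apply), "pose" (4x4, takes a point from camera to world coordinates). Camera axes: x right, y down, z forward; pixel columns grow to the right and rows downward; lengths in m; the calibration is good to about 2 mm. A picture is of the moment at which its call begins.
- bot.hand_in(): hands the job in; it is judged then, once.
The state is a dict: "time": time; "q": joint angles; "joint_velocities": joint speeds; "effort": joint torques, N m; "tcp_pos": TCP position; "tcp_rot": TCP orientation; "contact_force": force on the tool from outside, world axes, zero at the start; "torque": the same for the moment, N m; "gripper_width": opening from 0.0 (shut) to 1.0 (fully open); "gripper_force": force on a finger pad.
Only numpy, scipy, OpenCV 4.12 (cv2) and the standard library are available. Lean on these libraries where they do the work, as an engineer would, in place of code of your own. Each camera call takes 0.05 s, during which the arm holds its last target. There are 200 camera calls.

### The job

Stock rotation at the repair bench: move the four paste jars from the grey store rack to the empty wooden use rack in reverse order, counted from the racks' red ends, so that the jar now next to the store rack's red end stands farthest from the use rack's red end, and so on to the last jar, which goes next to the use rack's red end. Stand each jar upright in the middle of its own place, on its white disc, and let go of it there; keep the jars upright and do not drop them.

Things in the scene. Friction and masses are not known exactly. Their poses are not given: they have to be found in the camera images.
- mid_yellow (a point): Paste jar, round, 40 mm diameter, 50 mm tall, white body with a yellow lid (the lid is the upper 20 mm and the widest part, 40 mm; the body below is 38 mm). About 110 g. The point is the jar's centre, 25 mm above its underside; z is the jar's axis, up.
- mid_green (a point): Paste jar, round, 40 mm diameter, 50 mm tall, white body with a green lid (the lid is the upper 20 mm and the widest part, 40 mm; the body below is 38 mm). About 110 g. The point is the jar's centre, 25 mm above its underside; z is the jar's axis, up.
- mid_blue (a point): Paste jar, round, 40 mm diameter, 50 mm tall, white body with a blue lid (the lid is the upper 20 mm and the widest part, 40 mm; the body below is 38 mm). About 110 g. The point is the jar's centre, 25 mm above its underside; z is the jar's axis, up.
- mid_black (a point): Paste jar, round, 40 mm diameter, 50 mm tall, white body with a black lid (the lid is the upper 20 mm and the widest part, 40 mm; the body below is 38 mm). About 110 g. The point is the jar's centre, 25 mm above its underside; z is the jar's axis, up.
- seat_yellow: Where the yellow-lidded jar starts in the store rack: a fixed yellow plate with a pale grey middle, 62 x 60 mm, 4 thick, on the rack's grey base plate (12 thick; so the jar's underside starts 16 mm above the table). Origin: centre of its underside; y runs along the row, x across it. The seats are in a straight row, 70 mm apart, in any order. Only shows the jar's first place.
- seat_green: Where the green-lidded jar starts in the store rack: a fixed green plate with a pale grey middle, 62 x 60 mm, 4 thick, on the rack's grey base plate (12 thick; so the jar's underside starts 16 mm above the table). Origin: centre of its underside; y runs along the row, x across it. The seats are in a straight row, 70 mm apart, in any order. Only shows the jar's first place.
- seat_blue: Where the blue-lidded jar starts in the store rack: a fixed blue plate with a pale grey middle, 62 x 60 mm, 4 thick, on the rack's grey base plate (12 thick; so the jar's underside starts 16 mm above the table). Origin: centre of its underside; y runs along the row, x across it. The seats are in a straight row, 70 mm apart, in any order. Only shows the jar's first place.
- seat_black: Where the black-lidded jar starts in the store rack: a fixed black plate with a pale grey middle, 62 x 60 mm, 4 thick, on the rack's grey base plate (12 thick; so the jar's underside starts 16 mm above the table). Origin: centre of its underside; y runs along the row, x across it. The seats are in a straight row, 70 mm apart, in any order. Only shows the jar's first place.
- red_end: Fixed red block (72 mm across the row, 16 mm along it, 24 mm high) on the grey base plate, at the closed end of the grey store rack, which may be either end of the row; the other end has a like grey block. Origin: centre of its underside. The seats' centres lie 48, 118, 188 and 258 mm from it along the row.
- use_rack: Fixed brown wooden plate, 330 mm along its y, 72 along x, 12 thick; red block 24 high at its +y end. Origin: centre of underside. Four places, each a white disc of 52 mm, at x = 0 and y = +105 (next to red), +35, -35, -105 mm (open end). Ribs 5 wide, 6 high between them at y = +70, 0, -70, -140; no lips along the long sides. A jar's underside stands on it 12 mm above the table.
Not all that is in view belongs to the job. What is shaped like the part that bears mid_yellow but pink is not meant. Leave any pink look-alike of the part that bears mid_black alone.

How it is judged:
By the outcome, as a careful person would: the job done as asked, in the order asked, and still so for the second after the job is handed in, with the robot touching nothing.
It also fails if it takes over 83 s, if anything falls off the work surface, if the arm or the gripper's body presses on something with over 40 N, if the wrist force passes 120 N, or if a joint passes its speed limit or range.

## Working session

There is one attempt and no reset: what is moved stays moved. The work goes in short steps, Python scripts to look and compute and a tool call to move; the robot and the scene stay as the last step left them, time stands still between calls to the robot, and variables do not carry over. Pictures are saved under pics/ and viewed, at most 14 in all, crops included, and the job is handed in when it is done.

Besides the shell and the picture viewer there is one more tool, called as name(argument=value, ...), one argument or row to a line, values as JSON. drive_tool: Moves the arm, as the interface text tells. Its arguments: {"type":"object","properties":{"increments":{"type":"array","items":{"type":"array","items":{"type":"array","items":{"type":"number"}}}},"jaw":{"type":"number"}},"required":["increments"]}

```bash
ls; mkdir -p pics
cat > h.py <<'E'
import numpy as np, cv2, pickle
from plant import sensors, viewer, bot
def snap(n,f):
    s=viewer.snapshot(n); cv2.imwrite(f'pics/{f}.png',s['pixels'][:,:,::-1]); pickle.dump({k:s[k] for k in ('pixels','depth','intrinsics','k1','pose')},open(f'pics/{f}.pkl','wb')); return s
def load(f): return pickle.load(open(f'pics/{f}.pkl','rb'))
def ray(s,u,v):
    K=np.array(s['intrinsics']); d=np.array([(u-K[0,2])/K[0,0],(v-K[1,2])/K[1,1]]); r=d.copy()
    for _ in range(20): r=d/(1+s['k1']*(r@r))
    return np.array([r[0],r[1],1])
def atz(s,u,v,z):
    P=np.array(s['pose']); w=P[:3,:3]@ray(s,u,v); o=P[:3,3]; return o+w*(z-o[2])/w[2]
def dep(s,u,v):
    d=np.median(s['depth'][v-1:v+2,u-1:u+2]); P=np.array(s['pose']); return P[:3,:3]@ray(s,u,v)*d+P[:3,3]
E
python3 - <<'E'
from h import *
snap('top','top0'); snap('side','side0'); st=sensors.get_state(); print(st)
E
```

```text
pics
{'time': 0.1, 'q': array([-1.31021217,  0.41182481, -0.01271894,  1.59697679,  0.00562711,
        1.13431529, -0.08218781]), 'joint_velocities': array([-0.00033188, -0.00220841,  0.00085746, -0.00238462, -0.00258015,
       -0.0006464 ,  0.00032292]), 'effort': array([ 2.82007779e-03, -5.89091814e+01,  6.43831920e-01, -2.91709650e+01,
       -5.37651347e-02,  1.45361313e-02,  5.23481947e-05]), 'tcp_pos': array([0.20169733, 0.5910599 , 0.22188337]), 'tcp_rot': array([-5.86325185e-05,  1.63625805e-01,  9.86522195e-01, -7.41937559e-04]), 'contact_force': array([-0.44547316, -0.77593338,  1.22665204]), 'torque': array([ 0.00963322,  0.07721755, -0.00325283]), 'gripper_force': 0.0, 'gripper_width': 0.999373029437046}
```

View pics/top0.png

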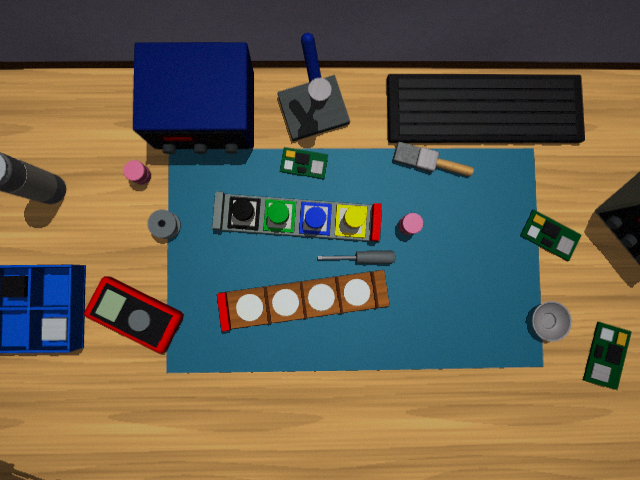

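View pics/side0.png

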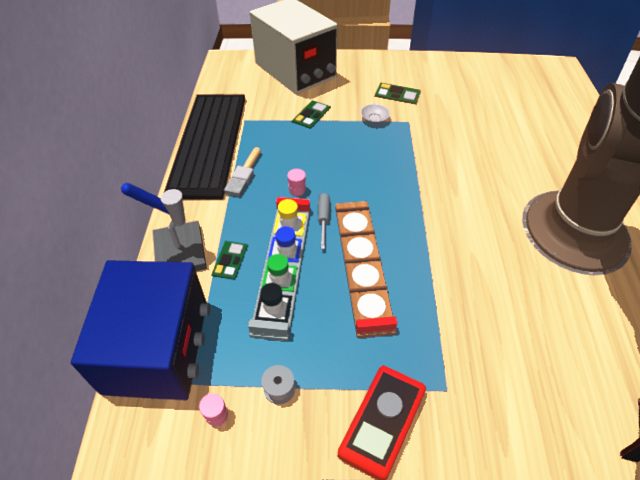

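The top view shows the store row at lids black (243,211), green (278,212), blue (315,216), yellow (353,217), with the red end on the right. The use rack's red end is on the left, with discs at (249,307), (285,302), (321,297) and (356,292). I'll enlarge it to get these more exactly.

Run:
```python
from h import *
s=load('top0'); im=s['pixels'][:,:,::-1]
c=cv2.resize(im[180:340,205:405],None,fx=4,fy=3.75*4/3.75,interpolation=cv2.INTER_CUBIC)[:600]
cv2.imwrite('pics/c0.png',c)
print(np.round(s['pose'],3),s['k1'])
hsv=cv2.cvtColor(s['pixels'],cv2.COLOR_RGB2HSV)
# white discs
m=((hsv[:,:,1]<40)&(hsv[:,:,2]>180)).astype(np.uint8); m[:265]=0; m[340:]=0;m[:,:220]=0;m[:,400:]=0
n,l,st,ce=cv2.connectedComponentsWithStats(m)
D=[]
for i in range(1,n):
    if st[i,4]>200: p=atz(s,*ce[i],.012); D.append(p); print('disc',ce[i],st[i],p.round(4))
for a,u,v in [('k',243,211),('g',278,211),('b',315,216),('y',354,216)]: print(a,dep(s,u,v).round(4),atz(s,u,v,.066).round(4))
for u,v in [(200,250),(249,307),(321,297),(377,222),(222,312)]: print(dep(s,u,v).round(4))
```

```text
[[-0.011 -0.997  0.076  0.53 ]
 [-1.     0.009 -0.027  0.111]
 [ 0.027 -0.076 -0.997  0.957]
 [ 0.     0.     0.     1.   ]] -0.019773785080891167
disc [356.51111111 291.70185185] [344 279  26  26 540] [ 0.4939 -0.0014  0.012 ]
disc [320.91263941 296.76022305] [308 284  27  26 538] [0.485  0.0681 0.012 ]
disc [285.12087912 301.95787546] [272 289  27  27 546] [0.4758 0.1376 0.012 ]
disc [249.2003643  307.06193078] [237 294  26  27 549] [0.4669 0.207  0.012 ]
k [0.6469 0.2127 0.0652] [0.6468 0.2126 0.066 ]
g [0.6464 0.1481 0.0653] [0.6463 0.148  0.066 ]
b [0.6364 0.0796 0.0661] [0.6364 0.0796 0.066 ]
y [0.6357 0.0072 0.0668] [0.6358 0.0071 0.066 ]
[ 5.788e-01  3.048e-01 -4.000e-04]
[0.4669 0.2075 0.0113]
[0.4845 0.0679 0.0115]
[ 0.6275 -0.0405  0.0355]
[0.4598 0.2557 0.035 ]
```

View pics/c0.png

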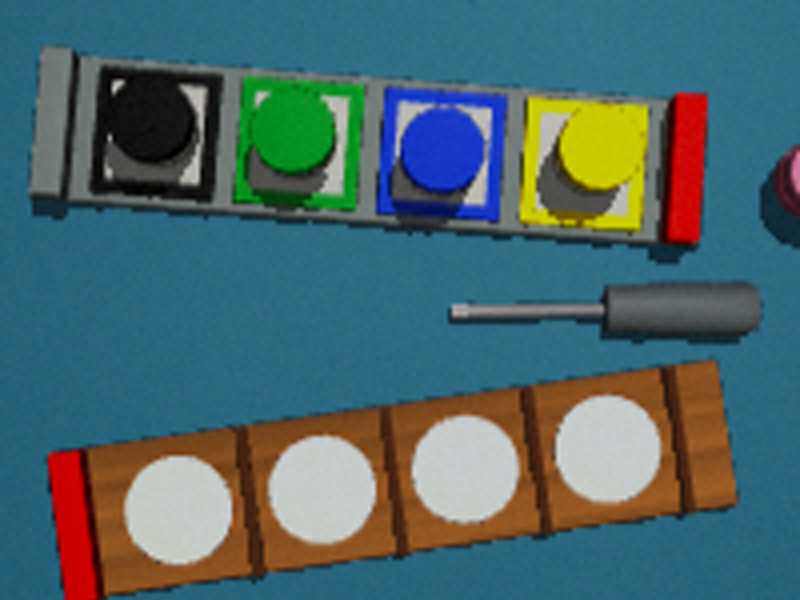

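The enlarged crop puts the lids at (151,120), (294,129), (442,149) and (601,145), all slightly off their seats' centres. The discs match the blob centres. Next I'll check clearances and work out the approach move.

Run:
```python
from h import *
from scipy.spatial.transform import Rotation as R
s=load('top0')
for a,c in dict(k=(151,120),g=(294,129),b=(442,149),y=(601,145),pink=(830,170)).items():
    print(a,atz(s,205+c[0]/4-.4,180+c[1]/4-.4,.066).round(4))
pts=np.array([dep(s,u,v) for v in range(30,260,3) for u in range(120,420,3)])
for x0 in np.arange(.56,.9,.03):
    m=(pts[:,0]>x0)&(pts[:,0]<x0+.03)&(pts[:,1]>-.1)&(pts[:,1]<.3)
    if m.any(): i=np.argmax(pts[m][:,2]); print(x0.round(2),pts[m][i].round(3))
print('driver',dep(s,375,258).round(3))
st=sensors.get_state(); q=st['tcp_rot']; R0=R.from_quat(q,scalar_first=True)
T=R.from_matrix(np.array([[0,1,0],[1,0,0],[0,0,-1.]]))
print('rot',(R0.inv()*T).as_rotvec().round(3),'shift',R0.inv().apply(np.array([.647,.213,.17])-st['tcp_pos'])*100)
```

```text
k [0.6494 0.2138 0.066 ]
g [0.6447 0.1479 0.066 ]
b [0.6348 0.0795 0.066 ]
y [0.6361 0.0056 0.066 ]
pink [ 0.6235 -0.1012  0.066 ]
0.56 [ 0.564 -0.043  0.026]
0.59 [0.619 0.002 0.066]
0.62 [0.636 0.007 0.067]
0.65 [0.653 0.135 0.067]
0.68 [0.682 0.262 0.036]
0.71 [0.733 0.077 0.009]
0.74 [0.766 0.238 0.047]
0.77 [0.798 0.289 0.13 ]
0.8 [0.829 0.065 0.16 ]
0.83 [0.84  0.055 0.161]
0.86 [0.888 0.091 0.193]
0.89 [0.91  0.096 0.21 ]
driver [ 0.559 -0.037  0.024]
rot [-1.000e-03  1.000e-03  1.242e+00] shift [-54.35047911 -21.39767253   5.2269859 ]
```

drive_tool(
  increments=[
    [[-7,-2.5,0.5,0,0,0.18],[-14,-5,1,0,0,0.36],[-20,-8,2,0,0,0.54],[-26,-10.5,3,0,0,0.72],[-32,-13,4,0,0,0.9],[-38,-15.5,5,0,0,1.08],[-44,-18,5.2,0,0,1.242],[-50,-20,5.2,0,0,1.242]],
  ],
  jaw=8,
)

```text
time: 1.1
tcp_pos: [0.5787, 0.2657, 0.1712]
tcp_rot: [-0.0, 0.708, 0.706, -0.001]
contact_force: [-1.2, 1.3, 0.5]
gripper_width: 0.912
gripper_force: 0.0
```

drive_tool(
  increments=[
    [[-2.7,3.9,0,0,0,0],[-2.7,3.9,0,0,0,0],[-2.7,3.9,0,0,0,0],[-2.7,3.9,0,0,0,0]],
  ],
)

```text
time: 1.6
tcp_pos: [0.6156, 0.2418, 0.1718]
tcp_rot: [-0.001, 0.706, 0.708, -0.0]
contact_force: [0.1, -0.6, 0.7]
gripper_width: 0.911
gripper_force: 0.0
```

Run:
```python
from h import *
s=snap('wrist','w0'); st=sensors.get_state(); print(st['tcp_pos'],st['tcp_rot'])
```

```text
[0.6157589  0.24177013 0.17190949] [-4.52992895e-04  7.06224277e-01  7.07988039e-01  4.23180372e-05]
```

View pics/w0.png

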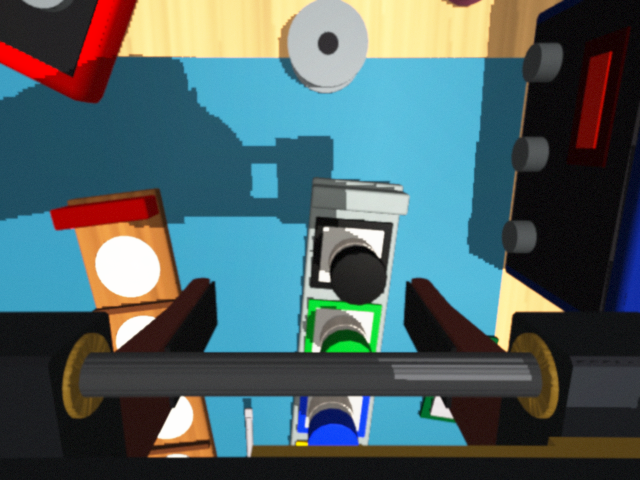

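The wrist view shows the black lid's top at about (359,275), the disc next to red at (128,266), and the rack blocks clear of the fingers.

Run:
```python
from h import *
s=load('w0'); hsv=cv2.cvtColor(s['pixels'],cv2.COLOR_RGB2HSV)
z=np.zeros((480,640,3)); 
from itertools import product
def world(us,vs):
    return np.array([dep(s,u,v) for v in vs for u in us])
p=world(range(325,395),range(240,310)); m=(p[:,2]>.062)&(p[:,2]<.07); q=p[m]; print(m.sum(), q.mean(0).round(4), ((q.max(0)+q.min(0))/2).round(4), np.ptp(q,0).round(4))
m=((hsv[:,:,2]>200)&(hsv[:,:,1]<30)).astype(np.uint8); m[:,200:]=0
n,l,st,ce=cv2.connectedComponentsWithStats(m)
for i in range(1,n):
    if st[i,4]>500: print('disc',ce[i],st[i],atz(s,*ce[i],.012).round(4))
```

```text
2470 [0.6497 0.2158 0.0666] [0.6499 0.2148 0.0648] [0.0396 0.0393 0.0056]
disc [127.2352155  266.15903775] [  96  237   64   60 2993] [0.4648 0.2068 0.012 ]
disc [131.42752294 328.54311927] [117 316  37  32 545] [0.4625 0.1507 0.012 ]
disc [177.29318735 419.75912409] [158 397  35  41 822] [0.495  0.0601 0.012 ]
```

drive_tool(
  increments=[
    [[-2.7,3.4,0,0,0,0],[-2.7,3.4,3,0,0,0],[-2.7,3.4,6,0,0,0],[-2.7,3.4,9,0,0,0],[-2.7,3.4,11.5,0,0,0],[-2.7,3.4,13,0,0,0],[-2.7,3.4,13.5,0,0,0],[-2.7,3.4,13.5,0,0,0]],
  ],
  jaw=7.5,
)

```text
time: 2.65
tcp_pos: [0.6511, 0.2134, 0.0374]
tcp_rot: [0.0, 0.707, 0.707, 0.0]
contact_force: [-0.2, -0.1, 0.3]
gripper_width: 0.855
gripper_force: 0.0
```

drive_tool(
  increments=[
    [[0,0,0,0,0,0],[0,0,0,0,0,0],[0,0,0,0,0,0],[0,0,0,0,0,0],[0,0,0,0,0,0],[0,0,0,0,0,0]],
  ],
  jaw=3,
)

```text
time: 3.4
tcp_pos: [0.6509, 0.2131, 0.0371]
tcp_rot: [-0.0, 0.707, 0.707, 0.0]
contact_force: [-1.4, 0.9, 3.3]
gripper_width: 0.45
gripper_force: 30.0
```

drive_tool(
  increments=[
    [[0,0,-2,0,0,0],[0,0,-4.5,0,0,0],[0,-1,-5.5,0,0,0],[-0.2,-4.5,-5.5,0,0,0],[-0.5,-9,-5.5,0,0,0],[-0.7,-13.5,-5.5,0,0,0],[-0.7,-17.5,-5.5,0,0,0],[-0.7,-18.5,-5.5,0,0,0]],
  ],
)

```text
time: 4.4
tcp_pos: [0.4628, 0.2062, 0.0921]
tcp_rot: [-0.001, 0.707, 0.708, -0.0]
contact_force: [0.5, 0.6, -0.5]
gripper_width: 0.45
gripper_force: 30.0
```

drive_tool(
  increments=[
    [[0,0,0,0,0,0],[0,0,2,0,0,0],[0,0,4,0,0,0]],
  ],
)

```text
time: 4.78
tcp_pos: [0.4677, 0.2063, 0.0518]
tcp_rot: [0.001, 0.707, 0.707, 0.001]
contact_force: [-0.0, -1.0, -0.7]
gripper_width: 0.449
gripper_force: 30.0
```

Run:
```python
from h import *
s=snap('wrist','w1'); snap('top','t1'); snap('side','s1'); st=sensors.get_state(); print(st['tcp_pos'],st['tcp_rot'])
a=cv2.imread('pics/w1.png')[200:480,100:540]; b=cv2.imread('pics/s1.png')[180:360,230:430]
cv2.imwrite('pics/m1.png',np.hstack([cv2.resize(a,(400,280)),cv2.resize(b,(400,280))]))
```

```text
[0.46652537 0.2055382  0.05128467] [ 1.68155314e-04  7.07400709e-01  7.06812345e-01 -7.19187765e-04]
```

View pics/m1.png

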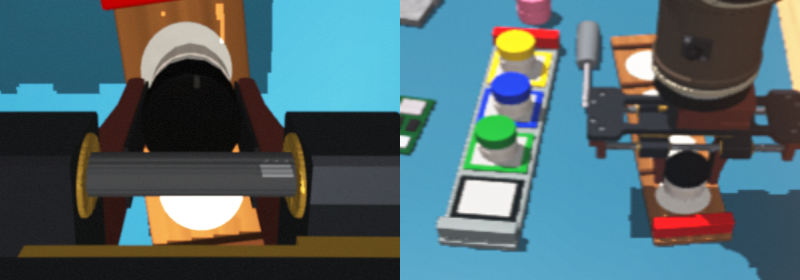

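The jar is held upright over the disc next to red. Next I'll lower it, release, rise and check.

drive_tool(
  increments=[
    [[0,0,1,0,0,0],[0,0,1.6,0,0,0],[0,0,1.85,0,0,0],[0,0,1.85,0,0,0],[0,0,1.85,0,0,0]],
  ],
)

```text
time: 5.55
tcp_pos: [0.466, 0.2062, 0.0336]
tcp_rot: [0.0, 0.707, 0.707, 0.0]
contact_force: [0.3, 0.1, -1.9]
gripper_width: 0.446
gripper_force: 30.0
```

drive_tool(
  increments=[
    [[0,0,0,0,0,0],[0,0,0,0,0,0],[0,0,0,0,0,0],[0,0,0,0,0,0]],
  ],
  jaw=7.5,
)

```text
time: 6.05
tcp_pos: [0.466, 0.2061, 0.0335]
tcp_rot: [-0.0, 0.707, 0.707, 0.0]
contact_force: [-0.2, -0.4, 0.4]
gripper_width: 0.841
gripper_force: 0.0
```

drive_tool(
  increments=[
    [[0,0,-3,0,0,0],[0,0,-7,0,0,0],[0,3,-9,0,0,0],[-1,7,-9,0,0,0],[-2,11,-9,0,0,0],[-3,14,-9,0,0,0],[-3,14,-9,0,0,0],[-3,14,-9,0,0,0]],
  ],
)

```text
time: 7.05
tcp_pos: [0.605, 0.1763, 0.1229]
tcp_rot: [-0.0, 0.707, 0.707, -0.0]
contact_force: [-0.2, 1.2, -1.1]
gripper_width: 0.854
gripper_force: 0.0
```

```bash
cat >> h.py <<'E'
def lid(s,box):
    u0,u1,v0,v1=box
    p=np.array([dep(s,u,v) for v in range(v0,v1) for u in range(u0,u1)])
    return p
def lids(s,cs,r=.03):
    p=lid(s,(1,639,1,479)); 
    for n,c in cs.items():
        m=(np.hypot(p[:,0]-c[0],p[:,1]-c[1])<r)&(abs(p[:,2]-c[2])<.004); q=p[m]
        if len(q)>50: print(n,m.sum(),q.mean(0).round(4),((q.max(0)+q.min(0))/2).round(4),np.ptp(q,axis=0).round(4))
        else: print(n,'none')
E
python3 - <<'E'
from h import *
cs=dict(k=(.466,.207,.062),g=(.645,.148,.066),b=(.635,.08,.066),y=(.636,.006,.066))
s=snap('wrist','w2'); print('w');lids(s,cs); s=snap('top','t2'); print('top'); lids(s,cs); lids(load('top0'),cs); st=sensors.get_state(); print(st['tcp_pos'],st['tcp_rot'])
a=cv2.imread('pics/w2.png')
cv2.imwrite('pics/m2.png',np.hstack([cv2.resize(a,(400,300)),cv2.resize(cv2.imread('pics/t2.png')[180:340,200:410],(400,300))]))
E
```

```text
w
k 4328 [0.468  0.2086 0.0627] [0.4667 0.2082 0.061 ] [0.04   0.0395 0.0061]
g 3159 [0.6413 0.1497 0.0666] [0.6407 0.1481 0.0649] [0.034  0.0401 0.0057]
b 2321 [0.6339 0.0773 0.0667] [0.6344 0.0755 0.0651] [0.0392 0.0315 0.0051]
y none
top
k none
g none
b 351 [0.6353 0.0793 0.0654] [0.6349 0.0795 0.0645] [0.0377 0.0373 0.0046]
y 349 [0.6354 0.0056 0.0654] [0.6361 0.0052 0.0649] [0.0378 0.0375 0.0052]
k none
g 355 [0.6446 0.1484 0.0653] [0.6447 0.1482 0.0648] [0.0377 0.0372 0.0048]
b 354 [0.635  0.0794 0.0653] [0.6348 0.0796 0.0651] [0.0375 0.0373 0.0045]
y 345 [0.6356 0.0055 0.0653] [0.6361 0.0051 0.0652] [0.0378 0.0375 0.0054]
[0.60485721 0.17680116 0.12329417] [-4.51252884e-04  7.06754424e-01  7.07458798e-01 -1.72311434e-04]
```

View pics/m2.png

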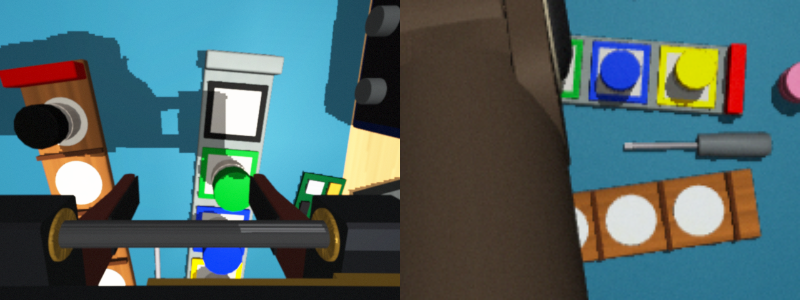

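The black jar stands upright on its disc, about 1.5 mm from the middle. Green is next, at (0.6447, 0.1482).

drive_tool(
  increments=[
    [[-2,3,0,0,0,0],[-2.8,4,0,0,0,0],[-2.8,4,2,0,0,0],[-2.8,4,4.5,0,0,0],[-2.8,4,7,0,0,0],[-2.8,4,8.2,0,0,0],[-2.8,4,8.6,0,0,0],[-2.8,4,8.6,0,0,0]],
  ],
)

```text
time: 8.15
tcp_pos: [0.6459, 0.1484, 0.0376]
tcp_rot: [0.0, 0.707, 0.707, 0.0]
contact_force: [-0.4, -0.4, 0.4]
gripper_width: 0.852
gripper_force: 0.0
```

drive_tool(
  increments=[
    [[0,0,0,0,0,0],[0,0,0,0,0,0],[0,0,0,0,0,0],[0,0,0,0,0,0],[0,0,0,0,0,0],[0,0,0,0,0,0]],
  ],
  jaw=3,
)

```text
time: 8.9
tcp_pos: [0.6459, 0.1481, 0.0376]
tcp_rot: [-0.0, 0.707, 0.707, 0.0]
contact_force: [-1.3, 0.5, 2.1]
gripper_width: 0.449
gripper_force: 30.0
```

drive_tool(
  increments=[
    [[0,0,-2,0,0,0],[0,0,-4.5,0,0,0],[0,-1,-5.5,0,0,0],[-0.4,-4.5,-5.5,0,0,0],[-0.8,-9,-5.5,0,0,0],[-1.1,-13.5,-5.5,0,0,0],[-1.1,-16.5,-5.5,0,0,0],[-1.1,-17,-5.5,0,0,0]],
  ],
)

```text
time: 9.9
tcp_pos: [0.4736, 0.1372, 0.0927]
tcp_rot: [-0.001, 0.707, 0.707, -0.0]
contact_force: [1.5, 0.8, 0.2]
gripper_width: 0.449
gripper_force: 30.0
```

drive_tool(
  increments=[
    [[0,0,0,0,0,0],[0,0,2,0,0,0],[0,0,4,0,0,0],[0,0,5,0,0,0],[0,0,5.6,0,0,0],[0,0,5.85,0,0,0],[0,0,5.9,0,0,0],[0,0,5.9,0,0,0]],
  ],
)

```text
time: 10.9
tcp_pos: [0.4762, 0.1372, 0.0338]
tcp_rot: [0.0, 0.707, 0.707, 0.0]
contact_force: [-0.4, 0.2, -0.8]
gripper_width: 0.444
gripper_force: 30.0
```

drive_tool(
  increments=[
    [[0,0,0,0,0,0],[0,0,0,0,0,0],[0,0,0,0,0,0],[0,0,0,0,0,0]],
  ],
  jaw=7.5,
)

```text
time: 11.4
tcp_pos: [0.476, 0.1371, 0.0335]
tcp_rot: [-0.0, 0.707, 0.707, 0.0]
contact_force: [-0.1, -0.4, 0.7]
gripper_width: 0.844
gripper_force: 0.0
```

drive_tool(
  increments=[
    [[0,0,-3,0,0,0],[0,0,-7,0,0,0],[0,3,-9,0,0,0],[-1,7,-9,0,0,0],[-2,11,-9,0,0,0],[-3,13,-9,0,0,0],[-3,13,-9,0,0,0],[-3,13,-9,0,0,0]],
  ],
)

```text
time: 12.4
tcp_pos: [0.6049, 0.1075, 0.1231]
tcp_rot: [-0.001, 0.707, 0.707, -0.0]
contact_force: [0.3, -0.1, -1.2]
gripper_width: 0.859
gripper_force: 0.0
```

Run:
```python
from h import *
cs=dict(k=(.466,.207,.062),g=(.4755,.137,.062),b=(.635,.08,.066),y=(.636,.006,.066))
s=snap('wrist','w3'); print('w');lids(s,cs); st=sensors.get_state(); print(st['tcp_pos'],st['tcp_rot'])
```

```text
w
k 5382 [0.4683 0.2079 0.0627] [0.467  0.208  0.0611] [0.0393 0.0396 0.0062]
g 4222 [0.478  0.1381 0.0627] [0.4766 0.1376 0.061 ] [0.0403 0.0391 0.0058]
b 3503 [0.6339 0.0802 0.0667] [0.6341 0.0791 0.0649] [0.0389 0.0396 0.0057]
y 2665 [0.6342 0.0057 0.0666] [0.6344 0.0045 0.065 ] [0.0394 0.036  0.0059]
[0.60480641 0.10779241 0.123208  ] [-5.29227082e-04  7.06832880e-01  7.07380343e-01 -2.24466194e-04]
```

drive_tool(
  increments=[
    [[-2,2,0,0,0,0],[-2.8,3,0,0,0,0],[-2.8,3,2,0,0,0],[-2.8,3,4.5,0,0,0],[-2.8,3,7,0,0,0],[-2.8,3,8.2,0,0,0],[-2.8,3,8.6,0,0,0],[-2.8,3,8.6,0,0,0]],
  ],
)

```text
time: 13.45
tcp_pos: [0.636, 0.0793, 0.0376]
tcp_rot: [0.0, 0.707, 0.707, 0.0]
contact_force: [-1.2, -0.1, -0.0]
gripper_width: 0.855
gripper_force: 0.0
```

drive_tool(
  increments=[
    [[0,0,0,0,0,0],[0,0,0,0,0,0],[0,0,0,0,0,0],[0,0,0,0,0,0],[0,0,0,0,0,0],[0,0,0,0,0,0]],
  ],
  jaw=3,
)

```text
time: 14.2
tcp_pos: [0.6359, 0.0791, 0.0375]
tcp_rot: [-0.0, 0.707, 0.707, 0.0]
contact_force: [-1.6, -0.2, 1.9]
gripper_width: 0.444
gripper_force: 30.0
```

drive_tool(
  increments=[
    [[0,0,-2,0,0,0],[0,0,-4.5,0,0,0],[0,-1,-5.5,0,0,0],[-0.4,-4.5,-5.5,0,0,0],[-0.8,-9,-5.5,0,0,0],[-1.1,-12.5,-5.5,0,0,0],[-1.1,-14.6,-5.5,0,0,0],[-1.1,-15.1,-5.5,0,0,0]],
  ],
)

```text
time: 15.2
tcp_pos: [0.4833, 0.0682, 0.0927]
tcp_rot: [-0.0, 0.707, 0.707, 0.0]
contact_force: [1.1, -0.7, -0.9]
gripper_width: 0.445
gripper_force: 30.0
```

drive_tool(
  increments=[
    [[0,0,0,0,0,0],[0,0,2,0,0,0],[0,0,4,0,0,0],[0,0,5,0,0,0],[0,0,5.6,0,0,0],[0,0,5.85,0,0,0],[0,0,5.9,0,0,0],[0,0,5.9,0,0,0]],
  ],
)

```text
time: 16.2
tcp_pos: [0.4852, 0.0682, 0.0338]
tcp_rot: [0.0, 0.707, 0.707, 0.0]
contact_force: [0.9, 0.5, -1.2]
gripper_width: 0.445
gripper_force: 30.0
```

drive_tool(
  increments=[
    [[0,0,0,0,0,0],[0,0,0,0,0,0],[0,0,0,0,0,0],[0,0,0,0,0,0]],
  ],
  jaw=7.5,
)

```text
time: 16.7
tcp_pos: [0.485, 0.0681, 0.0335]
tcp_rot: [0.0, 0.707, 0.707, 0.0]
contact_force: [0.3, 0.4, 0.0]
gripper_width: 0.84
gripper_force: 0.0
```

drive_tool(
  increments=[
    [[0,0,-3,0,0,0],[0,0,-7,0,0,0],[0,3,-9,0,0,0],[-1,7,-9,0,0,0],[-2,11,-9,0,0,0],[-3,12,-9,0,0,0],[-3,12,-9,0,0,0],[-3,12,-9,0,0,0]],
  ],
)

```text
time: 17.7
tcp_pos: [0.6036, 0.0384, 0.1232]
tcp_rot: [-0.001, 0.707, 0.707, -0.0]
contact_force: [-0.4, 0.3, -0.2]
gripper_width: 0.852
gripper_force: 0.0
```

Run:
```python
from h import *
cs=dict(k=(.466,.207,.062),g=(.4755,.137,.062),b=(.485,.068,.062),y=(.636,.006,.066))
s=snap('wrist','w4'); print('w');lids(s,cs); st=sensors.get_state(); print(st['tcp_pos'],st['tcp_rot'])
```

```text
w
k none
g 5391 [0.478  0.1376 0.0627] [0.477  0.1376 0.061 ] [0.0401 0.0401 0.006 ]
b 4145 [0.487  0.0686 0.0627] [0.486  0.068  0.0609] [0.0395 0.0392 0.0058]
y 3466 [0.6343 0.0064 0.0666] [0.6349 0.0052 0.0649] [0.0403 0.0394 0.0056]
[0.60375545 0.03869797 0.12332063] [-5.51023794e-04  7.06936993e-01  7.07276302e-01 -1.32291867e-04]
```

drive_tool(
  increments=[
    [[-2,2,0,0,0,0],[-3.3,3.2,0,0,0,0],[-3.3,3.2,2,0,0,0],[-3.3,3.2,4.5,0,0,0],[-3.3,3.2,7,0,0,0],[-3.3,3.2,8.2,0,0,0],[-3.3,3.2,8.6,0,0,0],[-3.3,3.2,8.6,0,0,0]],
  ],
)

```text
time: 18.75
tcp_pos: [0.637, 0.0053, 0.0376]
tcp_rot: [0.0, 0.707, 0.707, 0.0]
contact_force: [0.6, 0.0, 0.3]
gripper_width: 0.848
gripper_force: 0.0
```

drive_tool(
  increments=[
    [[0,0,0,0,0,0],[0,0,0,0,0,0],[0,0,0,0,0,0],[0,0,0,0,0,0],[0,0,0,0,0,0],[0,0,0,0,0,0]],
  ],
  jaw=3,
)

```text
time: 19.5
tcp_pos: [0.6368, 0.0051, 0.0375]
tcp_rot: [-0.0, 0.707, 0.707, -0.0]
contact_force: [-2.1, -0.2, 3.4]
gripper_width: 0.45
gripper_force: 30.0
```

Target (0.4937, -0.0014): dx −14.3, dy −0.7.

drive_tool(
  increments=[
    [[0,0,-2,0,0,0],[0,0,-4.5,0,0,0],[0,-1,-5.5,0,0,0],[-0.4,-4.5,-5.5,0,0,0],[-0.7,-9,-5.5,0,0,0],[-0.7,-12.5,-5.5,0,0,0],[-0.7,-14,-5.5,0,0,0],[-0.7,-14.3,-5.5,0,0,0]],
  ],
)

```text
time: 20.5
tcp_pos: [0.4937, -0.0017, 0.0928]
tcp_rot: [0.0, 0.707, 0.707, 0.0]
contact_force: [0.9, 0.5, -1.3]
gripper_width: 0.448
gripper_force: 30.0
```

drive_tool(
  increments=[
    [[0,0,0,0,0,0],[0,0,2,0,0,0],[0,0,4,0,0,0],[0,0,5,0,0,0],[0,0,5.6,0,0,0],[0,0,5.85,0,0,0],[0,0,5.9,0,0,0],[0,0,5.9,0,0,0]],
  ],
)

```text
time: 21.5
tcp_pos: [0.4942, -0.0019, 0.0338]
tcp_rot: [0.0, 0.707, 0.707, 0.0]
contact_force: [-0.5, 0.2, -1.0]
gripper_width: 0.446
gripper_force: 30.0
```

drive_tool(
  increments=[
    [[0,0,0,0,0,0],[0,0,0,0,0,0],[0,0,0,0,0,0],[0,0,0,0,0,0]],
  ],
  jaw=7.5,
)

```text
time: 22.0
tcp_pos: [0.494, -0.0019, 0.0335]
tcp_rot: [0.0, 0.707, 0.707, 0.0]
contact_force: [-0.4, -0.5, 0.4]
gripper_width: 0.84
gripper_force: 0.0
```

drive_tool(
  increments=[
    [[0,0,-3,0,0,0],[0,0,-7,0,0,0],[0,0,-12,0,0,0],[-5,0,-15,0,0,0],[-10,0,-15,0,0,0],[-15,0,-15,0,0,0],[-20,0,-15,0,0,0],[-25,0,-15,0,0,0]],
  ],
)

```text
time: 23.0
tcp_pos: [0.4938, -0.2534, 0.1835]
tcp_rot: [0.0, 0.707, 0.707, 0.0]
contact_force: [-0.1, -0.3, 0.3]
gripper_width: 0.853
gripper_force: 0.0
```

drive_tool(
  increments=[
    [[0,0,0,0,0,0],[0,0,0,0,0,0]],
  ],
)

```text
time: 23.25
tcp_pos: [0.4937, -0.2514, 0.1831]
tcp_rot: [-0.0, 0.707, 0.707, 0.0]
contact_force: [-0.3, -0.1, -0.0]
gripper_width: 0.858
gripper_force: 0.0
```

Run:
```python
from h import *
cs=dict(k=(.466,.207,.062),g=(.4755,.137,.062),b=(.485,.068,.062),y=(.494,-.001,.062))
s=snap('top','t5'); lids(s,cs); snap('side','s5'); st=sensors.get_state(); print(st['tcp_pos'],st['time'])
a=cv2.imread('pics/t5.png')[180:340,200:410]; b=cv2.imread('pics/s5.png')[170:360,230:430]
cv2.imwrite('pics/m5.png',np.hstack([cv2.resize(a,(400,300)),cv2.resize(b,(400,300))]))
```

```text
k 361 [0.4679 0.2081 0.0611] [0.4676 0.2088 0.0603] [0.0384 0.0383 0.0042]
g 364 [0.4783 0.1378 0.0612] [0.4777 0.1374 0.0605] [0.0384 0.0386 0.0049]
b 359 [0.4873 0.0684 0.0612] [0.4868 0.0683 0.0609] [0.0368 0.037  0.0046]
y 363 [ 0.4961 -0.0012  0.0613] [ 0.496  -0.0014  0.0608] [0.0387 0.0393 0.0055]
[ 0.49416305 -0.25042806  0.18320133] 23.35
```

View pics/m5.png

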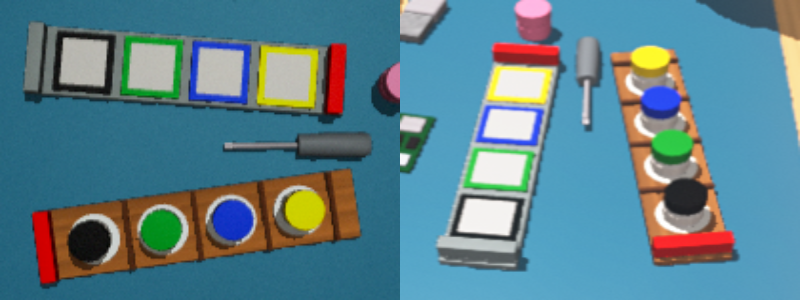

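All four jars stand upright on their discs, about 2 mm or less from the middle, with yellow farthest from red and black next to it.

```bash
python3 -c "
from plant import bot
print(bot.hand_in())"
```

```text
the job is handed in; nothing more can be done
None
```

The four jars stand upright and released on the use rack in reverse order (from its red end: black, green, blue, yellow), each within about 2.5 mm of its disc's middle, and the job was handed in at about 23 s; no verdict came back.

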